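# Click the crevice nozzle onto the bench suction port

### The arm

A 6-joint arm with a two-finger parallel gripper is mounted at the origin on the work surface. World frame = base frame: x ahead of the robot, y to its left, z up, the work surface at z = 0. Lengths are in m, angles in rad, forces in N, time in s.
With the tool pointing down it reaches from about 0.425 to 1.125 m from the base axis. Payload 14.9 kg.
Tool frame: the origin (TCP) lies between the finger pads; the fingertips stand 11 mm ahead of it and the grasp point (between the pads) lies 8 mm behind it; z points along the fingers, y is the line along which they close (so a half turn about z gives the same grasp; the last joint's range is limited). The gripper opens to 91 mm and grips with 3 to 60 N. Pads are 32 mm wide; open, the fingers measure 118 mm over their backs; the gripper's body (76 mm by 178 mm) begins 60 mm behind the grasp point.
Start: joints at [-1.19, 0.379, 1.734, -0, 1.028, -0.033], TCP at [0.281, -0.641, 0.225] pointing down, gripper open.
Joint ranges: [-2.77, 2.77], [-0.74, 2.19], [0, 2.66], [-1.06, 4.2], [0.31, 2.87], [-3.08, 3.08]. Speed limits (rad/s): [1.89, 1.89, 2.39, 3.14, 3.14, 3.14].

### API

Orientations are given as [roll, pitch, yaw] about the fixed x, y, z axes, in that order (R = Rz(yaw) Ry(pitch) Rx(roll)).
In Python, from rig import env, eyes gives the robot as it stands.
- The arm moves only by the tool carry_out, never from a script. Its argument "targets" is a list of rows, each a list of 7 numbers: the opening, from 0 (shut) to 1 (fully open), then the shift along the world's x, y, z scaled (see below), then the turn, a rotation vector about the world's x, y, z scaled (see below). In form: [[fingers, dx, dy, dz, ax, ay, az], ...]. A call has 1 to 20 rows; each row is the pose to reach, as a shift and turn from the pose commanded when the call began; what a row does not reach only later rows make up. The controller multiplies each number of a shift by 300 mm and each number of a turn by 90 degrees. A row lasts 1/12 s, in which the tool goes at most 41.7 mm and 7.16 degrees, less where a joint would pass 70% of its speed; a pose out of reach is approached as far as the arm can. A call with a number of a shift or a turn outside -1 to 1 is refused whole. A call with a gripper value outside its range is refused whole. The fingers move at their own pace and stop on an object; "newtons" is the grip in N (left out, the last holds). Time passes only in rows, so rows that repeat a pose let the fingers close. It gives the time, the measured TCP pose, the force, the opening and the grip force at its end, in the units of the state.
- env.read_state(): the state, without advancing time (a new reading comes with each control period).
- eyes.camera(name): name is "side" or "top" or "wrist"; returns a dict with "pixels" (420x560x3 uint8, red, green, blue), "K" (3x3 intrinsics, pixels), "distortion" ([k1, k2, p1, p2, k3] as OpenCV has them; the pictures are not rectified), "pose" (4x4, takes a point from camera to world coordinates); the wrist camera has in their place "mount" (4x4, takes a point from camera to tool coordinates, whose origin is the TCP and whose axes are the flange's). Camera axes: x right, y down, z forward; pixel columns grow to the right and rows downward; lengths in m; the calibration is good to about 2 mm. A picture is of the moment at which its call begins: read the wrist's pose just before it. There is no depth.
- env.close_job(): hands the job in; it is judged then, once.
The state is a dict: "time_s": time; "qpos": joint angles; "joint_vel": joint speeds; "tau": joint torques, N m; "tool_pos": TCP position; "tool_rot": TCP orientation; "contact_force": force on the tool from outside, world axes, zero at the start; "torque": the same for the moment, N m; "finger_gap": finger opening in m; "gripper_force": force on a finger pad.
Only numpy, scipy, OpenCV 4.12 (cv2) and the standard library are available. Lean on these libraries where they do the work, as an engineer would, in place of code of your own. Each camera call takes 0.05 s, during which the arm holds its last target. There are 200 camera calls.

### The job

Fit the yellow crevice nozzle onto the bench suction port: slide it down over the stub until it is fully home on the shoulder, then turn it gently until the red spring button pops out through the hole in its side, and stop turning as soon as it has. Leave it standing locked there and let go; do not force the port, and do not disturb the glue bottle, the tin or the sanding block.

Things in the scene. Friction and masses are not known exactly. Their poses are not given: they have to be found in the camera images.
- nozzle_mid (a point): Centre (half-way up) of the loose yellow crevice nozzle, 150 mm tall, about 120 g, at first upright on its open mouth. z: its axis, up; x: to the side with the hole. Lower part a round socket, 47 mm outside; from 88 mm above the foot to the top a flat solid blade 46 mm wide (along x), 18 mm thick (along y), to be gripped across its 18 mm
- nozzle_foot (a point): Centre of the nozzle's foot (underside of its mouth), 75 mm below nozzle_mid, same axes. The socket is 38 mm inside and open to 66 mm above the foot; over the lowest 6 mm it flares to 45 mm inside
- nozzle_hole (a point): Centre of the locking hole through the socket wall on the nozzle's +x side, 28 mm above the foot, 21 mm from the axis: 10.2 mm wide and 12 mm high, black rim. Same axes as nozzle_mid
- port: Suction port screwed to the bench: blue box 120 x 120 x 45 mm, origin at the centre of its underside, z up, x along the white index mark on its top. A dark round shoulder, 60 mm diameter, has its top 55 mm above the bench; out of it an aluminium stub, 36 mm diameter, stands 50 mm further up (top at 105 mm), its last 5 mm tapered to 31 mm
- port_seat (a point): Centre of the shoulder's top, on the stub's axis; axes as port. The stub is a very stiff swivel: its button points anywhere within 0.65 rad either side of the white mark (x axis), an angle the readings do not give. Seat the nozzle with its hole off to one side, then turn it to find the button; once out in the hole, the button blocks further turning and must not be forced
- button (a joint): Red round-nosed spring button, 9 mm diameter, in the stub's side, centre 28 mm above the shoulder, standing 7 mm out of the stub. Value in m: 0 fully out, about 0.005 pressed in by the socket's wall, 0 again in the hole (pops when within about 1 to 2 mm, 0.05 to 0.1 rad, of the hole's centre). Spring 2 to 4 N; pushing the nozzle's mouth over it takes a few newtons
- glue_mid (a point): centre of a white glue bottle with red cap, 54 mm diameter, 125 mm tall, a bystander
- tin_mid (a point): centre of a plain steel screw tin, 72 mm diameter, 75 mm tall, a bystander
- sander_mid (a point): centre of a cork sanding block with blue grip, 100 x 60 x 44 mm, a bystander
Things that resemble listed ones, but are neither listed nor needed, are in the scene too. Of the things like the part that bears nozzle_mid, leave any that is orange; of the rest the larger one is meant.

How it is judged:
By the outcome, as a careful person would: the job done as asked, in the order asked, and still so for the second after the job is handed in, with the robot touching nothing.
It also fails if it takes over 72 s, if anything falls off the work surface, if the arm or the gripper's body presses on something with over 40 N, if the wrist force passes 120 N, or if a joint passes its speed limit or range.

## Working session

There is one attempt and no reset: what is moved stays moved. The work goes in short steps, Python scripts to look and compute and a tool call to move; the robot and the scene stay as the last step left them, time stands still between calls to the robot, and variables do not carry over. Pictures are saved under pics/ and viewed, at most 10 in all, crops included, and the job is handed in when it is done.

Besides the shell and the picture viewer there is one more tool, called in YAML: its name, and indented under it one key for each argument. carry_out: Moves the arm, as the interface text tells. Its arguments: {"type":"object","properties":{"targets":{"type":"array","items":{"type":"array","items":{"type":"number","minimum":-1,"maximum":1}}},"newtons":{"type":"number"}},"required":["targets"]}

```bash
mkdir -p pics; ls
cat > look.py <<'E'
from rig import env, eyes
import cv2, numpy as np
def snap(name, fn):
    s=env.read_state(); c=eyes.camera(name)
    cv2.imwrite('pics/'+fn, cv2.cvtColor(c['pixels'],cv2.COLOR_RGB2BGR)); return c,s
E
python3 - <<'E'
from look import *
import pickle
s=env.read_state(); print(s)
d={}
for n in ('side','top','wrist'):
    c,_=snap(n,n+'0.png'); d[n]=c
    print(n,c['K'].tolist() if hasattr(c['K'],'tolist') else c['K'],c['distortion'],np.round(c.get('pose',c.get('mount')),3).tolist())
im=[cv2.imread(f'pics/{n}0.png') for n in('side','top')]
cv2.imwrite('pics/both0.png',cv2.resize(np.vstack(im),(0,0),fx=.71,fy=.71,interpolation=cv2.INTER_AREA))
E
```

```text
pics
{'time_s': 0.0, 'qpos': array([-1.19027348e+00,  3.79401242e-01,  1.73478418e+00,  7.81163172e-06,
        1.02850941e+00, -3.32820958e-02]), 'joint_vel': array([ 1.04464553e-03,  6.04785627e-05, -6.09367543e-04,  1.35167458e-03,
       -1.83755868e-04, -1.75922259e-04]), 'tau': array([ 2.04864082e-03, -7.63721108e+01, -4.34369516e+01,  6.51044562e-02,
        4.24342370e-02, -1.13799131e-04]), 'tool_pos': array([ 0.28133026, -0.64055281,  0.22429169]), 'tool_rot': array([-3.14049131e+00, -4.33587937e-05,  4.13800888e-01]), 'contact_force': array([ 0.62590133,  0.37371329, -0.11616966]), 'torque': array([0.02464093, 0.01312075, 0.00257839]), 'gripper_force': 0.0, 'finger_gap': 0.0911336285044118}
side [[444.01553696112467, 0.0, 272.96408395182397], [0.0, 444.01553696112467, 213.61371945936258], [0.0, 0.0, 1.0]] [0.01496221 0.         0.         0.         0.        ] [[-0.9, -0.254, 0.354, 0.266], [-0.436, 0.521, -0.734, 0.72], [0.002, -0.815, -0.58, 0.636], [0.0, 0.0, 0.0, 1.0]]
top [[428.9958827104471, 0.0, 275.55079657232943], [0.0, 428.9958827104471, 206.4961997622375], [0.0, 0.0, 1.0]] [-0.13362708  0.          0.          0.          0.        ] [[0.011, -0.981, 0.195, 0.462], [-1.0, -0.007, 0.02, -0.004], [-0.018, -0.195, -0.981, 0.863], [0.0, 0.0, 0.0, 1.0]]
wrist [[296.2161583846481, 0.0, 279.44996440888735], [0.0, 296.2161583846481, 207.273316264326], [0.0, 0.0, 1.0]] [0.01752889 0.         0.         0.         0.        ] [[0.001, -0.973, -0.233, 0.064], [1.0, 0.001, -0.0, 0.0], [0.0, -0.233, 0.973, -0.16], [0.0, 0.0, 0.0, 1.0]]
```

View pics/side0.png

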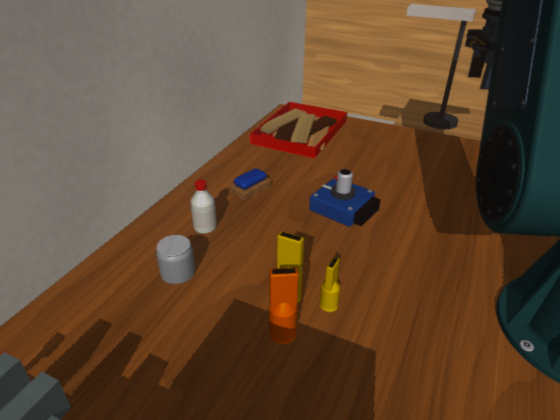

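View pics/top0.png

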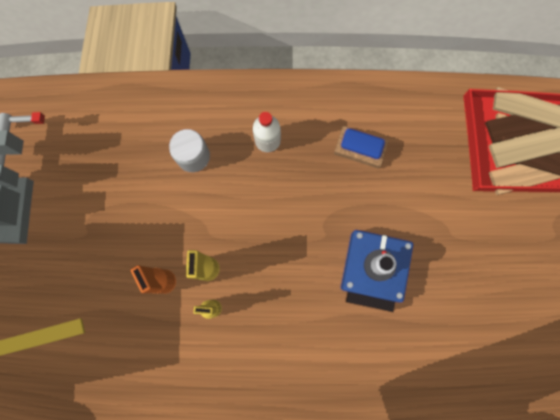

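The side view shows three nozzle-like things: orange (284,305), big yellow (290,268) and small yellow (330,290). In the top view these are orange (152,280), big yellow (200,265) and small yellow (208,310). I choose the larger yellow one. The port is at top (378,265), with its white mark at (383,243).

```bash
cat >> look.py <<'E'
from scipy.spatial.transform import Rotation as Ro
def campose(c,s):
    if 'pose' in c: return np.array(c['pose'])
    T=np.eye(4); T[:3,:3]=Ro.from_euler('xyz',s['tool_rot']).as_matrix(); T[:3,3]=s['tool_pos']
    return T@np.array(c['mount'])
def cast(c,s,px,z):
    px=np.array(px,float).reshape(-1,1,2)
    n=cv2.undistortPoints(px,np.array(c['K']),np.array(c['distortion'])).reshape(-1,2)
    T=campose(c,s); d=np.c_[n,np.ones(len(n))]@T[:3,:3].T
    return T[:3,3]+d*((z-T[2,3])/d[:,2])[:,None]
def proj(c,s,P):
    T=np.linalg.inv(campose(c,s)); r=cv2.Rodrigues(T[:3,:3])[0]
    return cv2.projectPoints(np.array(P,float).reshape(-1,1,3),r,T[:3,3],np.array(c['K']),np.array(c['distortion']))[0].reshape(-1,2)
def blobs(m,amin=15):
    n,l,st,ce=cv2.connectedComponentsWithStats(m.astype(np.uint8))
    return [(st[i].tolist(),np.round(ce[i],1).tolist(),l==i) for i in range(1,n) if st[i][4]>=amin]
E
python3 - <<'E'
from look import *
c,s=snap('top','top1.png'); p=c['pixels']; h=cv2.cvtColor(p,cv2.COLOR_RGB2HSV).astype(int)
H,S,V=h[...,0],h[...,1],h[...,2]
roi=np.zeros(H.shape,bool); roi[240:295,175:225]=1
for st,ce,m in blobs((V<50)&roi,15): 
    r=cv2.minAreaRect(np.argwhere(m)[:,::-1].astype(np.float32)); b=cv2.boxPoints(r); print('blk',st,ce,cast(c,s,ce,.15)[0].round(4)); print(cast(c,s,b,.15).round(4)[:,:2].tolist())
roi[:]=0; roi[215:325,325:430]=1
for st,ce,m in blobs((H>100)&(H<125)&(S>120)&(V>60)&roi,200):
    r=cv2.minAreaRect(np.argwhere(m)[:,::-1].astype(np.float32)); b=cv2.boxPoints(r); print('box',st,ce,cast(c,s,b,.045).round(4)[:,:2].tolist(),cast(c,s,[r[0]],.045)[0].round(4))
for st,ce,m in blobs((S<60)&(V>130)&roi,10): print('wh',st,ce,cast(c,s,ce,.045)[0].round(4),cast(c,s,ce,.105)[0].round(4))
for st,ce,m in blobs((V<60)&roi,10): print('dk',st,ce,cast(c,s,ce,.105)[0].round(4))
for st,ce,m in blobs(((H<8)|(H>172))&(S>140)&(V>90)&roi,2): print('red',st,ce)
a=cv2.resize(p[215:325,325:435],(0,0),fx=4,fy=4,interpolation=cv2.INTER_CUBIC); b=cv2.resize(p[235:345,130:240],(0,0),fx=4,fy=4,interpolation=cv2.INTER_CUBIC)
cs,ss=snap('side','side1.png');q=cs['pixels']
d=cv2.resize(q[150:230,300:390],(396,352)); e=cv2.resize(q[225:345,240:350],(396,432))
W=np.zeros((590,800,3),np.uint8)
W[:295,:400]=cv2.resize(a,(400,295));W[:295,400:]=cv2.resize(b,(400,295));W[295:,:400]=cv2.resize(d,(400,295));W[295:,400:]=cv2.resize(e,(400,295))
cv2.imwrite('pics/crop1.png',W[...,::-1])
E
```

```text
blk [191, 255, 2, 18, 27] [191.3, 262.0] [0.5078 0.1506 0.15  ]
[[0.5194, 0.1516], [0.5195, 0.1499], [0.4912, 0.1487], [0.4911, 0.1504]]
box [342, 231, 69, 70, 2533] [375.4, 267.5] [[0.4646, -0.1115], [0.5792, -0.1363], [0.5562, -0.2538], [0.4418, -0.2262]] [ 0.51   -0.1814  0.045 ]
wh [357, 233, 6, 5, 23] [359.2, 235.1] [ 0.5693 -0.1484  0.045 ] [ 0.5614 -0.1378  0.105 ]
wh [380, 235, 8, 15, 83] [383.1, 241.9] [ 0.5564 -0.1945  0.045 ] [ 0.5494 -0.1805  0.105 ]
wh [405, 243, 6, 6, 24] [407.8, 245.8] [ 0.5489 -0.2425  0.045 ] [ 0.5425 -0.225   0.105 ]
wh [371, 254, 25, 20, 221] [380.3, 265.1] [ 0.5119 -0.1877  0.045 ] [ 0.5082 -0.1742  0.105 ]
wh [347, 282, 6, 6, 24] [349.5, 284.5] [ 0.4752 -0.1281  0.045 ] [ 0.4742 -0.119   0.105 ]
wh [397, 293, 6, 6, 25] [399.1, 295.3] [ 0.4549 -0.2223  0.045 ] [ 0.4554 -0.2063  0.105 ]
dk [381, 258, 11, 11, 102] [386.0, 263.0] [ 0.5119 -0.1845  0.105 ]
dk [347, 293, 47, 18, 398] [370.1, 301.2] [ 0.4454 -0.1547  0.105 ]
red [382, 251, 3, 2, 5] [383.2, 251.6]
```

View pics/crop1.png

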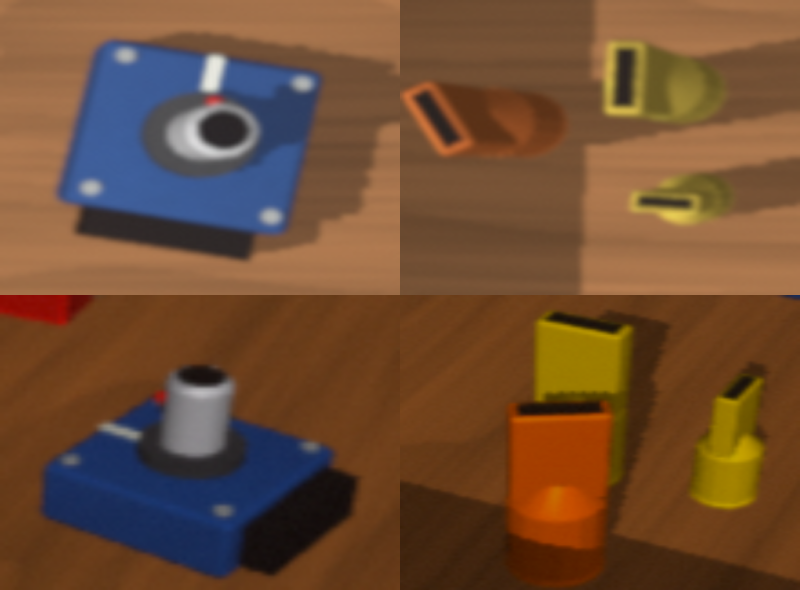

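The crops show the port with its button close to the white mark, at top (383,252), and the nozzle's blade lying along world x. I go above the port first, then the nozzle.

carry_out:
  targets:
    - [1,0.63,1,0.1,0,0,-0.26]
    - [1,0.63,1,0.1,0,0,-0.26]
    - [1,0.63,1,0.1,0,0,-0.26]
    - [1,0.63,1,0.1,0,0,-0.26]
    - [1,0.63,1,0.1,0,0,-0.26]
    - [1,0.63,1,0.1,0,0,-0.26]
    - [1,0.63,1,0.1,0,0,-0.26]
    - [1,0.63,1,0.1,0,0,-0.26]
    - [1,0.63,1,0.1,0,0,-0.26]
    - [1,0.63,1,0.1,0,0,-0.26]

```text
time_s: 1.08
tool_pos: [0.4723, -0.3377, 0.2555]
tool_rot: [-3.142, -0.001, 0.009]
contact_force: [0.2, -0.5, -0.0]
finger_gap: 0.091
gripper_force: 0.0
```

carry_out:
  targets:
    - [0.5,0.33,0.5,0,0,0,0]
    - [0.5,0.33,0.5,0,0,0,0]
    - [0.5,0.33,0.5,0,0,0,0]
    - [0.5,0.33,0.5,0,0,0,0]
    - [0.5,0.33,0.5,0,0,0,0]
    - [0.5,0.33,0.5,0,0,0,0]
    - [0.5,0.33,0.5,0,0,0,0]

```text
time_s: 1.67
tool_pos: [0.5694, -0.1909, 0.2547]
tool_rot: [3.142, 0.0, 0.007]
contact_force: [-0.8, -0.2, -0.9]
finger_gap: 0.0479
gripper_force: 0.0
```

Run:
```python
from look import *
c,s=snap('wrist','w2.png'); print(s['time_s'],s['tool_pos'],s['tool_rot'],s['finger_gap'])
print(proj(c,s,[[.512,-.185,.105],[.512,-.185,.055],[.552,-.193,.045]]).round(1))
h=cv2.cvtColor(c['pixels'],cv2.COLOR_RGB2HSV).astype(int);H,S,V=h[...,0],h[...,1],h[...,2]
for st,ce,m in blobs(((H<8)|(H>172))&(S>140)&(V>90),5): 
    P=cast(c,s,ce,.083)[0]; print('red',st,ce,P.round(4),np.arctan2(P[1]+.185,P[0]-.512))
for st,ce,m in blobs((V<40),50): print('dk',st,ce,cast(c,s,ce,.105)[0].round(4))
for st,ce,m in blobs((S<60)&(V>130),20): print('wh',st,ce,cast(c,s,ce,.045)[0].round(4))
```

```text
1.6667 [ 0.56939512 -0.19093422  0.25470506] [3.14152677e+00 4.44303974e-04 6.68593089e-03] 0.04793043725628718
[[273.3 248.7]
 [274.1 234.3]
 [280.6 202.1]]
red [438, 0, 122, 110, 5217] [473.8, 57.7] [ 0.7123 -0.3882  0.083 ] -0.7926258255633334
red [270, 222, 8, 7, 45] [273.8, 225.4] [ 0.5324 -0.1851  0.083 ] -0.00398818112536548
dk [220, 222, 20, 29, 330] [231.9, 238.7] [ 0.5234 -0.1393  0.105 ]
dk [319, 222, 21, 29, 369] [326.6, 238.7] [ 0.5242 -0.2438  0.105 ]
dk [367, 228, 23, 41, 179] [380.0, 245.6] [ 0.5167 -0.3033  0.105 ]
dk [363, 278, 24, 26, 294] [372.6, 294.0] [ 0.4574 -0.2997  0.105 ]
dk [224, 280, 13, 24, 230] [229.1, 289.8] [ 0.4613 -0.1342  0.105 ]
dk [322, 280, 14, 24, 235] [329.8, 289.8] [ 0.4622 -0.2502  0.105 ]
dk [0, 301, 12, 17, 91] [3.2, 310.4] [0.4347 0.1264 0.105 ]
dk [526, 300, 34, 47, 379] [549.1, 329.5] [ 0.4145 -0.5088  0.105 ]
dk [0, 317, 39, 21, 230] [14.7, 325.7] [0.4147 0.1172 0.105 ]
dk [502, 321, 42, 25, 221] [522.8, 333.2] [ 0.4089 -0.4796  0.105 ]
dk [25, 327, 22, 19, 118] [35.2, 334.9] [0.4022 0.096  0.105 ]
dk [492, 330, 19, 15, 56] [500.7, 338.0] [ 0.4019 -0.4552  0.105 ]
dk [8, 333, 22, 13, 118] [17.9, 339.8] [0.3958 0.1171 0.105 ]
dk [524, 381, 36, 39, 1236] [543.4, 401.0] [ 0.3137 -0.5222  0.105 ]
wh [32, 0, 87, 38, 2170] [83.9, 14.6] [0.7611 0.0247 0.045 ]
wh [241, 185, 8, 8, 49] [244.4, 188.8] [ 0.5688 -0.147   0.045 ]
wh [276, 189, 11, 21, 140] [281.0, 199.0] [ 0.556  -0.1935  0.045 ]
wh [315, 202, 8, 8, 48] [318.3, 205.0] [ 0.5485 -0.2414  0.045 ]
wh [251, 213, 44, 39, 893] [269.0, 231.0] [ 0.5131 -0.1781  0.045 ]
```

View pics/w2.png

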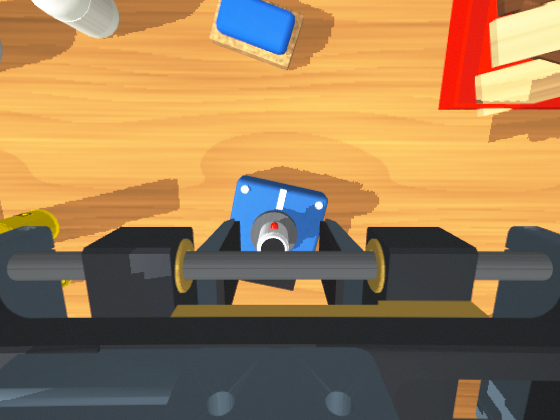

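The wrist view shows the stub at (273,240) and the red button at (274,225), so the button's world angle is about 0 and the port is confirmed at about (0.512, -0.185). Now to the nozzle.

carry_out:
  targets:
    - [0.5,-0.36,1,0.03,0,0,0]
    - [0.5,-0.36,1,0.03,0,0,0]
    - [0.5,-0.36,1,0.03,0,0,0]
    - [0.5,-0.36,1,0.03,0,0,0]
    - [0.5,-0.36,1,0.03,0,0,0]
    - [0.5,-0.36,1,0.03,0,0,0]
    - [0.5,-0.36,1,0.03,0,0,0]
    - [0.5,-0.36,1,0.03,0,0,0]
    - [0.5,-0.36,1,0.03,0,0,0]
    - [0.5,-0.36,1,0.03,0,0,0]

```text
time_s: 2.55
tool_pos: [0.4612, 0.1088, 0.2641]
tool_rot: [3.141, -0.0, 0.006]
contact_force: [-0.0, -0.9, -0.1]
finger_gap: 0.0461
gripper_force: 0.0
```

Run:
```python
from look import *
c,s=snap('wrist','w3.png'); print(s['time_s'],s['tool_pos'],s['tool_rot'])
h=cv2.cvtColor(c['pixels'],cv2.COLOR_RGB2HSV).astype(int);H,S,V=h[...,0],h[...,1],h[...,2]
for st,ce,m in blobs((H>22)&(H<32)&(S>170)&(V>60),60): print('yel',st,ce,cast(c,s,ce,.15)[0].round(4))
x,y=proj(c,s,[.505,.148,.15])[0]; print(x,y)
for st,ce,m in blobs((V<50),40):
    if abs(ce[0]-x)<60 and abs(ce[1]-y)<60:
        r=cv2.minAreaRect(np.argwhere(m)[:,::-1].astype(np.float32)); print('dk',st,ce,cast(c,s,[r[0]],.15)[0].round(4),cast(c,s,cv2.boxPoints(r),.15)[:,:2].round(4).tolist())
```

```text
2.55 [0.46120797 0.10877994 0.26406971] [ 3.14143794e+00 -4.06679662e-04  6.36456781e-03]
yel [222, 132, 45, 51, 1298] [244.9, 154.3] [0.5095 0.1402 0.15  ]
yel [120, 165, 38, 45, 132] [133.9, 186.7] [0.4787 0.2443 0.15  ]
yel [239, 194, 32, 39, 820] [256.7, 212.2] [0.455 0.13  0.15 ]
yel [51, 224, 33, 27, 586] [66.3, 236.8] [0.4291 0.3143 0.15  ]
236.45011137104933 159.1790548816574
```

View pics/w3.png

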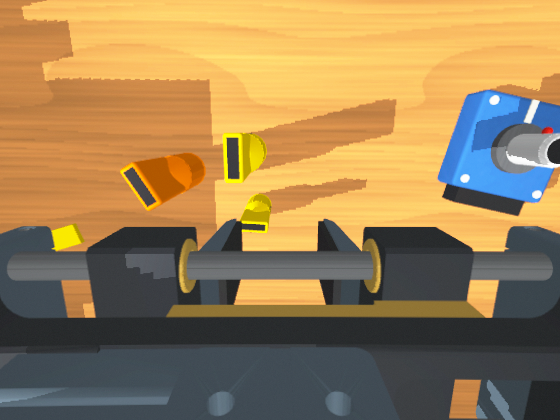

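The big yellow nozzle's black-topped blade is at (233,158), the orange one at (160,180) and the small one at (256,213). The chosen one is clearly the larger yellow.

Run:
```python
from look import *
c,s=snap('wrist','w4.png')
h=cv2.cvtColor(c['pixels'],cv2.COLOR_RGB2HSV).astype(int);V=h[...,2]; print(V[158,222:250].tolist())
m=np.zeros(V.shape,bool); m[130:186,218:250]=1
for st,ce,b in blobs((V<110)&m,40):
    r=cv2.minAreaRect(np.argwhere(b)[:,::-1].astype(np.float32)); P=cast(c,s,cv2.boxPoints(r),.15)[:,:2]; print(st,r,P.round(4).tolist(),P.mean(0))
    Q=cast(c,s,[[x,y] for y,x in np.argwhere(b)],.15)[:,:2]; v=np.linalg.svd(Q-Q.mean(0),full_matrices=0)[2][0]; print(Q.mean(0),np.arctan(v[1]/v[0]))
t,st_=snap('top','t4.png'); hh=cv2.cvtColor(t['pixels'],cv2.COLOR_RGB2HSV).astype(int); m[:]=0; m[245:285,180:202]=1
for st,ce,b in blobs((hh[...,2]<75)&m,20): print('top',st,ce,cast(t,s,ce,.15)[0])
```

```text
[221, 255, 255, 255, 181, 66, 66, 67, 65, 65, 65, 65, 65, 68, 67, 99, 241, 255, 254, 241, 195, 186, 183, 185, 185, 185, 189, 235]
[226, 138, 12, 41, 448] ((231.64556884765625, 157.99392700195312), (40.423255920410156, 10.865571975708008), 87.61405944824219) [[0.5242, 0.1567], [0.5247, 0.1469], [0.4882, 0.1464], [0.4877, 0.1565]] [0.50620119 0.15164612]
[0.50641665 0.15169499] 0.00483825237116385
top [180, 245, 3, 35, 99] [181.0, 261.1] [0.50895718 0.16815211 0.15      ]
```

carry_out:
  targets:
    - [0.5,0.15,0.143,0,0,0,0]
    - [0.5,0.15,0.143,0,0,0,0]
    - [0.5,0.15,0.143,-0.1,0,0,0]
    - [0.5,0.15,0.143,-0.2,0,0,0]
    - [0.5,0.15,0.143,-0.3,0,0,0]
    - [0.5,0.15,0.143,-0.4,0,0,0]
    - [0.5,0.15,0.143,-0.5,0,0,0]
    - [0.5,0.15,0.143,-0.5,0,0,0]

```text
time_s: 3.37
tool_pos: [0.5039, 0.1498, 0.109]
tool_rot: [3.14, 0.007, 0.003]
contact_force: [-2.3, 0.0, -1.7]
finger_gap: 0.046
gripper_force: 0.0
```

carry_out:
  targets:
    - [0,0,0,0,0,0,0]
    - [0,0,0,0,0,0,0]
    - [0,0,0,0,0,0,0]
    - [0,0,0,0,0,0,0]
    - [0,0,0,0,0,0,0]
    - [0,0,0,0,0,0,0]
  newtons: 30

```text
time_s: 3.87
tool_pos: [0.5074, 0.1522, 0.1153]
tool_rot: [-3.141, -0.002, 0.005]
contact_force: [-0.5, -1.2, 9.8]
finger_gap: 0.0177
gripper_force: 30.0
```

carry_out:
  targets:
    - [0,0,0,0.05,0,0,0]
    - [0,0,0,0.15,0,0,0]
    - [0,0,0,0.28,0,0,0]
    - [0,0,0,0.42,0,0,-0.07]
    - [0,0,0,0.55,0,0,-0.14]
    - [0,0,0,0.55,0,0,-0.21]
    - [0,0,0,0.55,0,0,-0.28]
    - [0,0,0,0.55,0,0,-0.35]
    - [0,0,0,0.55,0,0,-0.42]
    - [0,0,0,0.55,0,0,-0.5]
    - [0,0,0,0.55,0,0,-0.5]
    - [0,0,0,0.55,0,0,-0.5]

```text
time_s: 4.87
tool_pos: [0.5063, 0.152, 0.2792]
tool_rot: [-3.141, -0.0, -0.776]
contact_force: [-0.3, -0.3, -1.9]
finger_gap: 0.0178
gripper_force: 30.0
```

Run:
```python
from look import *
c,s=snap('side','s5.png'); print(s['time_s'],s['tool_pos'],s['tool_rot'],s['contact_force'])
x,y=map(int,proj(c,s,s['tool_pos']-[0,0,.05])[0]); print(x,y)
cv2.imwrite('pics/s5c.png',cv2.resize(c['pixels'][max(0,y-80):y+80,max(0,x-80):x+80,::-1],(560,560),interpolation=cv2.INTER_CUBIC))
```

```text
4.8667 [0.5063473  0.15198936 0.27923456] [-3.14131645e+00 -1.89153634e-04 -7.76044432e-01] [-0.26498906 -0.25508655 -1.8645467 ]
291 198
```

View pics/s5c.png

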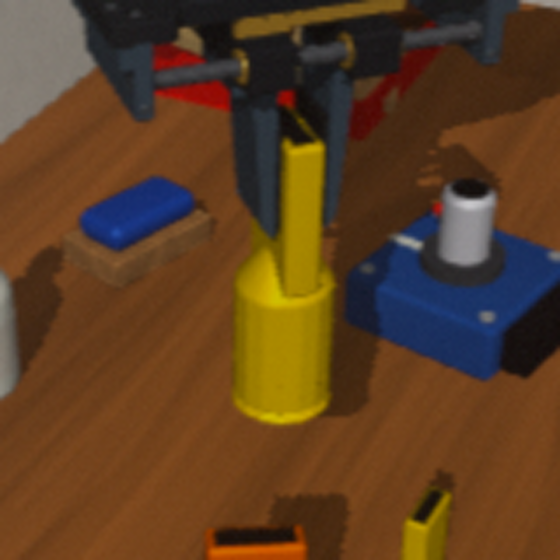

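The side crop shows the nozzle held upright, with no hole on its camera-facing side. That side was −x before lifting, so the hole is on tool +x. I carry it over the port with the hole about 0.4 rad off the button.

carry_out:
  targets:
    - [0,0.019,-0.1,0,0,0,0.03]
    - [0,0.019,-0.22,0,0,0,0.06]
    - [0,0.019,-0.34,0,0,0,0.09]
    - [0,0.019,-0.46,0,0,0,0.12]
    - [0,0.019,-0.58,0,0,0,0.15]
    - [0,0.019,-0.7,0,0,0,0.18]
    - [0,0.019,-0.82,0,0,0,0.21]
    - [0,0.019,-0.94,0,0,0,0.24]
    - [0,0.019,-1,0,0,0,0.24]

```text
time_s: 5.67
tool_pos: [0.5119, -0.1512, 0.2792]
tool_rot: [3.141, -0.001, -0.397]
contact_force: [0.6, -0.1, -1.3]
finger_gap: 0.018
gripper_force: 30.0
```

carry_out:
  targets:
    - [0,0,-0.07,0,0,0,0]
    - [0,0,-0.123,0,0,0,0]
    - [0,0,-0.123,0,0,0,0]
    - [0,0,-0.123,0,0,0,0]

```text
time_s: 6.0
tool_pos: [0.512, -0.1853, 0.2789]
tool_rot: [-3.142, 0.0, -0.402]
contact_force: [-0.4, 0.3, -1.0]
finger_gap: 0.0184
gripper_force: 30.0
```

Run:
```python
from look import *
W=np.zeros((420,800,3),np.uint8)
for i,n in enumerate(('side','top')):
    c,s=snap(n,f'{n}6.png'); p=c['pixels']
    h=cv2.cvtColor(p,cv2.COLOR_RGB2HSV).astype(int);H,S,V=h[...,0],h[...,1],h[...,2]
    print(n,s['time_s'],s['tool_pos'],s['tool_rot'],s['contact_force'],s['torque'])
    x,y=map(int,proj(c,s,[.512,-.185,.13])[0]); print(proj(c,s,[[.512,-.185,.105],[.512,-.185,.06],list(s['tool_pos']-[0,0,.1148]),list(s['tool_pos']-[0,0,.06])]).round(1).tolist())
    W[:400,i*400:i*400+400]=cv2.resize(p[max(0,y-50):y+50,x-50:x+50],(400,400),interpolation=cv2.INTER_CUBIC)
    if n=='side':
        for r in range(y-45,y+45,4):
            a=[np.where((H[r]>22)&(H[r]<33)&(S[r]>150)&(V[r]>50)&(abs(np.arange(560)-x)<50))[0], np.where((S[r]<50)&(V[r]>90)&(abs(np.arange(560)-x)<25))[0]]
            print(r,[(q[0],q[-1]) if len(q) else None for q in a])
cv2.imwrite('pics/c6.png',W[...,::-1])
```

```text
side 6.0 [ 0.51201144 -0.1853151   0.27887446] [-3.14153118e+00  2.19598315e-04 -4.01606158e-01] [-0.36173648  0.27419298 -0.99611351] [ 0.07079968  0.01851803 -0.01540027]
[[345.1, 171.3], [343.3, 187.3], [347.6, 148.9], [350.0, 126.8]]
116 [(np.int64(343), np.int64(361)), None]
120 [(np.int64(342), np.int64(361)), None]
124 [(np.int64(341), np.int64(361)), None]
128 [(np.int64(341), np.int64(361)), None]
132 [(np.int64(340), np.int64(360)), None]
136 [(np.int64(340), np.int64(359)), None]
140 [(np.int64(340), np.int64(359)), None]
144 [(np.int64(339), np.int64(358)), None]
148 [(np.int64(339), np.int64(358)), None]
152 [(np.int64(341), np.int64(357)), None]
156 [None, None]
160 [None, None]
164 [None, None]
168 [None, None]
172 [None, (np.int64(338), np.int64(339))]
176 [None, (np.int64(338), np.int64(351))]
180 [None, (np.int64(338), np.int64(351))]
184 [None, (np.int64(337), np.int64(350))]
188 [None, (np.int64(328), np.int64(349))]
192 [None, (np.int64(339), np.int64(348))]
196 [None, None]
200 [None, None]
204 [None, None]
top 6.05 [ 0.51202676 -0.18469329  0.27886282] [-3.14148140e+00  2.67946433e-04 -4.01379831e-01] [-0.32237615  0.41671297 -1.69915026] [ 0.06687939  0.01968631 -0.03823819]
[[386.3, 263.0], [380.6, 264.6], [394.5, 260.5], [403.7, 257.9]]
```

View pics/c6.png

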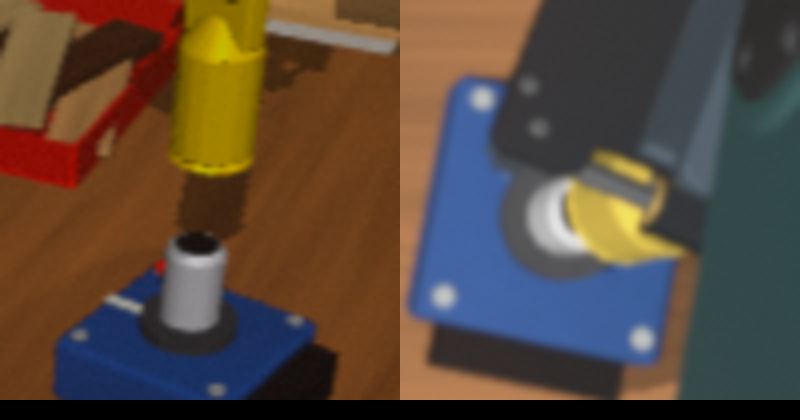

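The crop shows the nozzle straight above the stub; in the side view their axes agree to about 1 mm. Descending, then checking forces.

carry_out:
  targets:
    - [0,0,0,-0.05,0,0,0]
    - [0,0,0,-0.1,0,0,0]
    - [0,0,0,-0.15,0,0,0]
    - [0,0,0,-0.18,0,0,0]
    - [0,0,0,-0.195,0,0,0]
    - [0,0,0,-0.205,0,0,0]
    - [0,0,0,-0.215,0,0,0]
    - [0,0,0,-0.225,0,0,0]
    - [0,0,0,-0.225,0,0,0]

```text
time_s: 6.85
tool_pos: [0.5122, -0.1849, 0.2114]
tool_rot: [-3.142, -0.0, -0.403]
contact_force: [-0.4, 1.1, -1.1]
finger_gap: 0.018
gripper_force: 30.0
```

carry_out:
  targets:
    - [0,0,0,-0.01,0,0,0]
    - [0,0,0,-0.02,0,0,0]
    - [0,0,0,-0.03,0,0,0]
    - [0,0,0,-0.03,0,0,0]

```text
time_s: 7.18
tool_pos: [0.5125, -0.1848, 0.2021]
tool_rot: [-3.141, -0.001, -0.403]
contact_force: [4.5, 3.3, -3.9]
finger_gap: 0.0178
gripper_force: 30.0
```

carry_out:
  targets:
    - [0,0.002,0.002,-0.008,0,0,0]
    - [0,0.002,0.002,-0.016,0,0,0]
    - [0,0.002,0.002,-0.024,0,0,0]
    - [0,0.002,0.002,-0.032,0,0,0]
    - [0,0.002,0.002,-0.032,0,0,0]

```text
time_s: 7.6
tool_pos: [0.5127, -0.1843, 0.1923]
tool_rot: [3.142, 0.0, -0.403]
contact_force: [4.6, -0.7, -3.2]
finger_gap: 0.018
gripper_force: 30.0
```

carry_out:
  targets:
    - [0,0,0,-0.01,0,0,0]
    - [0,0,0,-0.02,0,0,0]
    - [0,0,0,-0.03,0,0,0]
    - [0,0,0,-0.03,0,0,0]

```text
time_s: 7.93
tool_pos: [0.5125, -0.1842, 0.183]
tool_rot: [3.142, 0.001, -0.403]
contact_force: [3.9, -0.5, -3.6]
finger_gap: 0.0178
gripper_force: 30.0
```

carry_out:
  targets:
    - [0,0,0,-0.01,0,0,0]
    - [0,0,0,-0.02,0,0,0]
    - [0,0,0,-0.03,0,0,0]
    - [0,0,0,-0.03,0,0,0]

```text
time_s: 8.27
tool_pos: [0.5124, -0.1842, 0.1741]
tool_rot: [-3.141, 0.001, -0.403]
contact_force: [5.6, -1.1, -3.0]
finger_gap: 0.0182
gripper_force: 30.0
```

carry_out:
  targets:
    - [0,0,0,-0.004,0,0,0]
    - [0,0,0,-0.008,0,0,0]
    - [0,0,0,-0.01,0,0,0]
    - [0,0,0,-0.01,0,0,0]

```text
time_s: 8.6
tool_pos: [0.5126, -0.1843, 0.1716]
tool_rot: [3.142, 0.0, -0.403]
contact_force: [3.7, -0.8, -2.0]
finger_gap: 0.0179
gripper_force: 30.0
```

carry_out:
  targets:
    - [0,0,0,-0.003,0,0,0]
    - [0,0,0,-0.005,0,0,0]
    - [0,0,0,-0.005,0,0,0]

```text
time_s: 8.85
tool_pos: [0.5128, -0.1843, 0.1704]
tool_rot: [-3.142, -0.0, -0.403]
contact_force: [3.9, 1.0, 1.0]
finger_gap: 0.018
gripper_force: 30.0
```

carry_out:
  targets:
    - [0,0,0,-0.003,0,0,0]
    - [0,0,0,-0.005,0,0,0]
    - [0,0,0,-0.005,0,0,0]

```text
time_s: 9.1
tool_pos: [0.5132, -0.1845, 0.1702]
tool_rot: [3.142, -0.0, -0.403]
contact_force: [-1.7, 3.0, 20.7]
finger_gap: 0.0177
gripper_force: 30.0
```

Seated: 20 N up at z 0.170, as expected. I relax the press and the grip before turning.

carry_out:
  targets:
    - [0,0,0,0.0035,0,0,0]
    - [0,0,0,0.0035,0,0,0]
    - [0,0,0,0.0035,0,0,0]
  newtons: 15

```text
time_s: 9.35
tool_pos: [0.513, -0.1844, 0.1703]
tool_rot: [-3.142, -0.0, -0.403]
contact_force: [3.6, 1.9, 9.5]
finger_gap: 0.0182
gripper_force: 15.0
```

```bash
cat > st.py <<'E'
from look import *
c,s=snap('wrist','wl.png')
print(s['time_s'],s['tool_pos'].round(4),s['tool_rot'].round(3),'F',s['contact_force'].round(1),'T',s['torque'].round(3))
a=s['tool_rot'][2]
P=[s['tool_pos'][0]+.0235*np.cos(a),s['tool_pos'][1]+.0235*np.sin(a),.083]
x,y=proj(c,s,P)[0]
h=cv2.cvtColor(c['pixels'],cv2.COLOR_RGB2HSV).astype(int);H,S,V=h[...,0],h[...,1],h[...,2]
print('hole px',x.round(),y.round(),[(b[0],b[1]) for b in blobs(((H<8)|(H>172))&(S>140)&(V>60),2) if abs(b[1][0]-x)<50 and abs(b[1][1]-y)<50])
cv2.imwrite('pics/wlc.png',cv2.resize(c['pixels'][int(y)-40:int(y)+40,int(x)-50:int(x)+50,::-1],(800,600)))
E
python3 st.py
```

```text
9.35 [ 0.513  -0.1844  0.1703] [-3.142 -0.    -0.403] F [3.6 1.9 9.5] T [ 0.496 -0.442  0.002]
hole px 279.0 186.0 []
```

View pics/wlc.png

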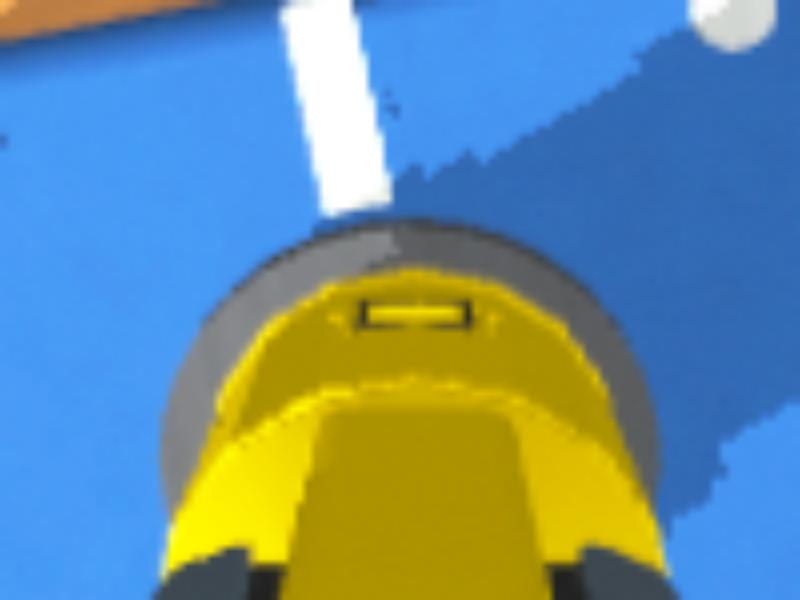

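The wrist crop shows the hole on the near side at about (279,186) in the full picture, with no red in it yet. Turning positive towards the button.

carry_out:
  targets:
    - [0,0,0,0,0,0,0.012]
    - [0,0,0,0,0,0,0.025]
    - [0,0,0,0,0,0,0.038]
    - [0,0,0,0,0,0,0.05]
    - [0,0,0,0,0,0,0.063]
    - [0,0,0,0,0,0,0.076]
    - [0,0,0,0,0,0,0.089]
    - [0,0,0,0,0,0,0.102]
    - [0,0,0,0,0,0,0.102]

```text
time_s: 10.15
tool_pos: [0.5132, -0.1843, 0.1704]
tool_rot: [-3.141, -0.001, -0.242]
contact_force: [4.1, 1.9, 7.5]
finger_gap: 0.0178
gripper_force: 15.0
```

```bash
python3 st.py
```

```text
10.15 [ 0.5132 -0.1843  0.1704] [-3.141e+00 -1.000e-03 -2.420e-01] F [4.1 1.9 7.5] T [ 0.851 -0.944  0.043]
hole px 279.0 186.0 []
```

carry_out:
  targets:
    - [0,0,0,0,0,0,0.01]
    - [0,0,0,0,0,0,0.02]
    - [0,0,0,0,0,0,0.03]
    - [0,0,0,0,0,0,0.04]
    - [0,0,0,0,0,0,0.05]
    - [0,0,0,0,0,0,0.05]

```text
time_s: 10.7
tool_pos: [0.5131, -0.1841, 0.1703]
tool_rot: [-3.141, -0.0, -0.164]
contact_force: [3.7, 4.4, 9.4]
finger_gap: 0.0179
gripper_force: 15.0
```

```bash
python3 st.py
```

```text
10.7 [ 0.5131 -0.1841  0.1703] [-3.141 -0.    -0.164] F [3.7 4.4 9.4] T [ 1.258 -0.705  0.016]
hole px 279.0 186.0 []
```

Small steps from here.

carry_out:
  targets:
    - [0,0,0,0,0,0,0.01]
    - [0,0,0,0,0,0,0.02]
    - [0,0,0,0,0,0,0.025]
    - [0,0,0,0,0,0,0.025]

```text
time_s: 11.08
tool_pos: [0.513, -0.1839, 0.1703]
tool_rot: [-3.141, -0.0, -0.125]
contact_force: [2.8, 5.4, 11.0]
finger_gap: 0.018
gripper_force: 15.0
```

```bash
python3 st.py
```

```text
11.0833 [ 0.513  -0.1839  0.1703] [-3.141 -0.    -0.125] F [ 2.8  5.4 11. ] T [ 1.629 -0.608  0.08 ]
hole px 279.0 186.0 []
```

carry_out:
  targets:
    - [0,0,0.002,0.001,0,0,0.01]
    - [0,0,0.002,0.001,0,0,0.02]
    - [0,0,0.002,0.001,0,0,0.025]
    - [0,0,0.002,0.001,0,0,0.025]

```text
time_s: 11.47
tool_pos: [0.5126, -0.1836, 0.1703]
tool_rot: [-3.141, 0.001, -0.085]
contact_force: [1.0, 2.4, 7.7]
finger_gap: 0.0175
gripper_force: 15.0
```

```bash
python3 st.py
```

```text
11.4667 [ 0.5126 -0.1836  0.1703] [-3.141e+00  1.000e-03 -8.500e-02] F [1.  2.4 7.7] T [ 0.669 -0.146 -0.053]
hole px 279.0 186.0 [([275, 186, 8, 3, 17], [278.5, 186.9])]
```

View pics/wlc.png

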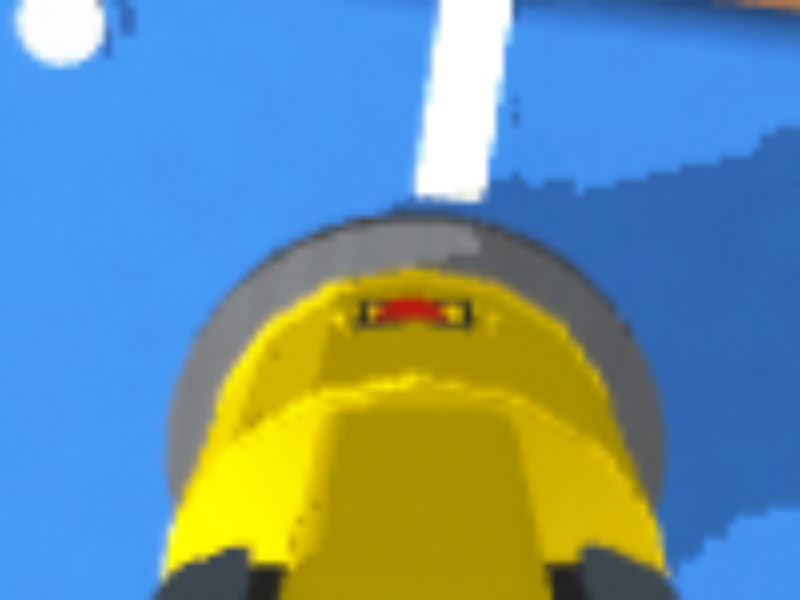

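The red button is out and centred in the hole, so I stop turning, release and retreat straight up.

carry_out:
  targets:
    - [0,0,0,0.002,0,0,0]
    - [0.5,0,0,0.002,0,0,0]
    - [0.5,0,0,0.002,0,0,0]
    - [0.5,0,0,0.002,0,0,0]
    - [0.5,0,0,0.002,0,0,0]
    - [0.5,0,0,0.002,0,0,0]

```text
time_s: 12.02
tool_pos: [0.5126, -0.1837, 0.1706]
tool_rot: [-3.141, 0.0, -0.086]
contact_force: [-0.3, -1.2, -0.1]
finger_gap: 0.0453
gripper_force: 0.0
```

carry_out:
  targets:
    - [0.5,0,0,0.05,0,0,0]
    - [0.5,0,0,0.15,0,0,0]
    - [0.5,0,0,0.28,0,0,0]
    - [0.5,0,0,0.4,0,0,0]
    - [0.5,-0.13,0,0.45,0,0,0]
    - [0.5,-0.23,0,0.45,0,0,0]
    - [0.5,-0.23,0,0.45,0,0,0]
    - [0.5,-0.23,0,0.45,0,0,0]

```text
time_s: 12.68
tool_pos: [0.4429, -0.1838, 0.3062]
tool_rot: [3.141, -0.001, -0.087]
contact_force: [0.9, 0.4, -0.4]
finger_gap: 0.0458
gripper_force: 0.0
```

Run:
```python
from look import *
W=np.zeros((400,800,3),np.uint8)
for i,n in enumerate(('side','wrist')):
    c,s=snap(n,f'{n}9.png'); p=c['pixels']
    x,y=map(int,proj(c,s,[.512,-.185,.12])[0]); y=max(y,60)
    W[:,i*400:i*400+400]=cv2.resize(p[y-60:y+60,x-60:x+60],(400,400),interpolation=cv2.INTER_CUBIC)
print(s['time_s'],s['tool_pos'],s['contact_force'],s['finger_gap'])
cv2.imwrite('pics/c9.png',W[...,::-1])
```

```text
12.7333 [ 0.44369149 -0.1838357   0.30602494] [-0.18537059 -0.46421257 -0.40653847] 0.04580431523418951
```

View pics/c9.png

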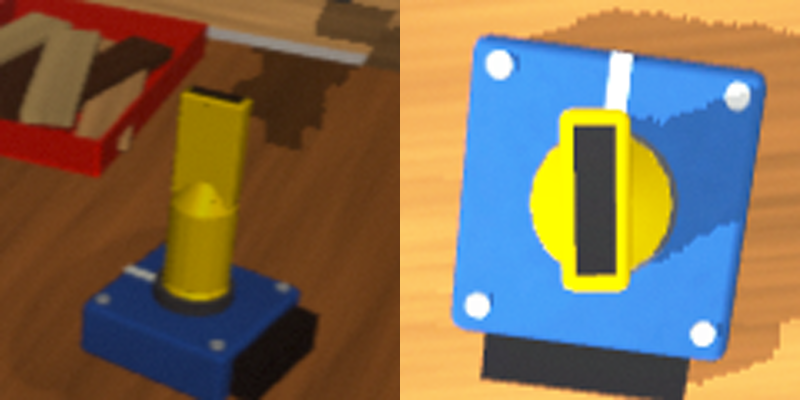

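The nozzle stands upright and fully seated on the shoulder, and the gripper is clear of it.

```bash
python3 -c "
from rig import env
print(env.close_job())"
```

```text
the job is handed in; nothing more can be done
None
```

The yellow nozzle is fully home on the shoulder, with the red button out through its hole; I stopped turning once it showed, let go, and handed the job in at about 12.7 s of the 72 s allowed.

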